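# Pulse the spice grinder: bayonet lid to half-turn and hold

### The arm

A 7-joint arm with a two-finger parallel gripper is mounted at the origin on the work surface. World frame = base frame: x ahead of the robot, y to its left, z up, the work surface at z = 0. Lengths are in m, angles in rad, forces in N, time in s.
With the tool pointing down it reaches from about 0.4 to 0.85 m from the base axis. Payload 10.4 kg.
Tool frame: the origin (TCP) lies on the mounting face of the last link; the fingertips stand r.tips_ahead ahead of it and the grasp point (between the pads) lies 164 mm ahead of it (r.tips_ahead is the distance from the TCP to the fingertips, in m); z points along the fingers, y is the line along which they close (so a half turn about z gives the same grasp; the last joint's range is limited). The gripper opens to 87 mm and grips with 3 to 60 N. Pads are 19 mm wide; open, the fingers measure 117 mm over their backs; the gripper's body (75 mm by 190 mm) begins 51 mm behind the grasp point.
Start: joints at [1.192, 0.332, -0.065, 1.46, 0.022, 1.35, -0.088], TCP at [0.218, -0.586, 0.405] pointing down, gripper open.
Joint ranges: [-2.6, 2.6], [-0.5, 2.12], [-1.47, 1.34], [0.16, 2.42], [-1.27, 4.41], [0.06, 2.06], [-2.6, 2.6]. Speed limits (rad/s): [2.22, 2.22, 2.79, 2.79, 3.14, 3.14, 3.14].

### API

Orientations are given as a unit quaternion [x, y, z, w].
In Python, from bench import telemetry, imaging, job, r gives the robot as it stands.
- The arm moves only by the tool move_arm, never from a script. Its argument "steps" is a list of rows, each an object of numbers: "dx", "dy", "dz": the shift along the tool's x, y, z in cm; "spin": the turn about the tool's z in rad. In form: [{"dx": .., "dy": .., "dz": .., "spin": ..}, ...]. A call has 1 to 12 rows; each row shifts and turns the commanded pose from where the row before left it, along the tool's axes as they then stand; what a row does not reach is not made up. A row lasts 1/10 s, in which the tool goes at most 50 mm and 8.59 degrees, less where a joint would pass 70% of its speed; a pose out of reach is approached as far as the arm can. A call with a gripper value outside its range is refused whole. "claw" is the finger opening in cm, from 0 to 8.7, set as the call begins (left out, the last holds). The fingers move at their own pace and stop on an object; "squeeze" is the grip in N (left out, the last holds). Time passes only in rows, so rows that do not move let the fingers close. It gives the time, the measured TCP pose, the force, the opening and the grip force at its end, in the units of the state.
- telemetry.read_state(): the state, without advancing time (a new reading comes with each control period).
- imaging.camera(name): name is "side" or "top" or "wrist"; returns a dict with "img" (400x640x3 uint8, red, green, blue), "camera_matrix" (3x3 intrinsics, pixels), "R" (3x3) and "t" (3): a world point X has camera coordinates R X + t. Camera axes: x right, y down, z forward; pixel columns grow to the right and rows downward; lengths in m; the calibration is good to about 2 mm. A picture is of the moment at which its call begins. There is no depth.
- job.close_job(): hands the job in; it is judged then, once.
The state is a dict: "time": time; "joint_positions": joint angles; "joint_vel": joint speeds; "joint_torque": joint torques, N m; "ee_pos": TCP position; "eef_rot": TCP orientation; "ft_force": force on the tool from outside, world axes, zero at the start; "torque": the same for the moment, N m; "width": finger opening in m; "grip_force": force on a finger pad.
Only numpy, scipy, OpenCV 4.12 (cv2) and the standard library are available. Lean on these libraries where they do the work, as an engineer would, in place of code of your own. Each camera call takes 0.05 s, during which the arm holds its last target. There are 200 camera calls.

### The job

Put the spice grinder's lid on to grind some cardamom for the tea: line its square bore up with the grinder's square spindle, lower it fully home through the two gaps in the collar, then twist it clockwise (seen from above) to half-turn, where the lid's pointers stand at the long rib marks, well short of the lock click. The grinder pulses only while the lid is held there against its spring, so finish holding the lid at half-turn and do not let go; leave everything else on the plank standing where it is.

Things in the scene. Friction and masses are not known exactly. Their poses are not given: they have to be found in the camera images.
- lid: Grinder lid, steel, 88 mm across, 50 mm tall, about 140 g, lying right way up. Origin: centre of its underside, z up. z 0-12 mm: round plug 66 mm across; z 12-17: flange 88 mm across with a 6 mm wide pointer at +x and at -x out to 48 mm; above: bar grip along x. Half a turn about z changes nothing. Seated (flange resting on the collar), its origin is 98 mm above the grinder's.
- lid_grip (a point): Centre of the lid's straight grey bar grip, 40 mm above the lid's origin, same axes. The bar is 60 mm long (x), 22 mm wide (y), from z 17 to 50 mm of the lid; pinch it across its 22 mm.
- lid_bore (a point): Centre of the mouth of the square bore in the lid's underside, at the lid's origin, same axes: 15.4 mm wide, sides along x and y, 26 mm deep.
- lid_lug (a point): Outer end of one of the lid's two bayonet lugs, 40 mm from the axis at the lid's +x (the other at -x); each is 14 mm wide, 5 mm thick, level with the lid's underside, under the pointers and the bar's ends.
- grinder: Electric spice grinder fixed to the plank, white body, steel collar, 116 mm across the foot, 106 mm across the collar, 110 mm tall. Origin: centre of its underside, z up. Rib marks outside the collar, the same on both sides: a short rib at each gap (start), a long one (14 mm) at half-turn, 0.7 rad clockwise of the gap, a pair of short ones at lock, 1.4 rad.
- mouth (a point): Centre of the collar's top, 110 mm above the grinder's origin, same axes. The collar is 84 mm wide inside and 18 mm deep; lips 5 mm thick at its top narrow the mouth to 72 mm, with two gaps about 31 mm wide at +x and -x for the lid's lugs.
- spindle_tip (a point): Top centre of the square spindle in the middle of the grinder, 119 mm above the grinder's origin. Steel, 14 mm square, sides along the point's x and y, tip stepped down to 9 mm square over the top 5 mm; at joint 0 its axes are the grinder's.
- spindle (a joint): Turn of the square spindle, rad: 0 at rest, growing clockwise from above, stop at 1.4 (locked). Half-turn 0.7; the lock click counts from 1.15, nothing is felt before it. A spring (0.12 N m/rad, 0.04 N m at 0, 0.13 at half-turn) drives it back when released. The bore has about 0.1 rad play, so the spindle lags the lid by up to that.
- tin_lid: Not for the grinder: the sugar tin's plain round steel lid, 92 mm across, 38 mm tall with a small round knob, loose on the plank. Leave alone. It and the grinder lid may lie either way about.
- glass1: Clear tea glass, 62 mm across the rim, 85 mm tall, loose. Leave alone. Origin: centre of its underside.
- glass2: Clear tea glass, 62 mm across the rim, 85 mm tall, loose. Leave alone. Origin: centre of its underside.
- glass3: Clear tea glass, 62 mm across the rim, 85 mm tall, loose. Leave alone. Origin: centre of its underside.
- glass4: Clear tea glass, 62 mm across the rim, 85 mm tall, loose. Leave alone. Origin: centre of its underside.
- teapot: Green ceramic teapot, body 140 mm across, 126 mm tall, spout reaching 115 mm to its +x, loose. Leave alone. Origin: centre of its underside.
- sugar_tin: Stainless steel sugar tin, 90 mm across, 100 mm tall, loose. Leave alone. Origin: centre of its underside.
- spoon_cup: Red plastic spoon cup, 70 mm across, 95 mm tall with spoons standing to 147 mm, loose. Leave alone. Origin: centre of its underside.
Not all that is in view belongs to the job. Leave any pink look-alike of the lid alone. Leave any green look-alike of the grinder alone.

How it is judged:
On the way, in this order (a step that is already met when the one before it is completed fails the run):
1. the lid is fully home on the spindle and in the collar, not yet turned (z of lid in the frame of grinder between 0.094 and 0.1015 m and horizontal distance between lid and grinder below 0.004 m and angle between lid's own z axis and vertical below 0.08 rad and value of joint spindle below 0.3 rad and angle between the x axis of lid and the x axis of grinder, either way round below 0.3 rad), for 0.1 s.
2. the lid is twisted to half-turn and held there, still home (z of lid in the frame of grinder between 0.094 and 0.1015 m and horizontal distance between lid and grinder below 0.004 m and angle between lid's own z axis and vertical below 0.08 rad and value of joint spindle between 0.5 and 0.9 rad and angle between the x axis of lid and the x axis of spindle_tip, either way round below 0.22 rad and contact force between the fingers and lid above 2 N), for 0.5 s.
At the end, for the whole second after the job is handed in: The lid is home in the grinder (within 3.5 mm of its seated height, within 4 mm of centre, upright within 0.08 rad), its bore on the spindle (square to it within 0.22 rad), the spindle held still between 0.5 and 0.9 rad (half-turn is 0.7) with the fingers gripping the lid (all of step 2 and velocity of joint spindle between -0.15 and 0.15 rad/s); the arm keeps its last pose, push and grip.
It fails at once if the lid is twisted into the lock (spindle past 1.15 rad) (value of joint spindle above 1.15 rad).
It fails at once if a bystander is pushed more than 30 mm or tipped (distance of any of tin_lid, glass1, glass2, glass3, glass4, teapot, sugar_tin, spoon_cup from where it was at the start of the episode above 0.03 m or angle between any of tin_lid, glass1, glass2, glass3, glass4, teapot, sugar_tin, spoon_cup's own z axis and vertical above 0.35 rad).
It also fails if it takes over 48 s, if anything falls off the work surface, if the arm or the gripper's body presses on something with over 40 N, if the wrist force passes 120 N, or if a joint passes its speed limit or range.

## Working session

There is one attempt and no reset: what is moved stays moved. The work goes in short steps, Python scripts to look and compute and a tool call to move; the robot and the scene stay as the last step left them, time stands still between calls to the robot, and variables do not carry over. Pictures are saved under pics/ and viewed, at most 10 in all, crops included, and the job is handed in when it is done.

Besides the shell and the picture viewer there is one more tool, called after "Request:" as a command line: name --argument value ..., lists and objects as JSON in quotes. move_arm: Moves the arm, as the interface text tells. Its arguments: {"type":"object","properties":{"steps":{"type":"array","items":{"type":"object","properties":{"dx":{"type":"number"},"dy":{"type":"number"},"dz":{"type":"number"},"spin":{"type":"number"}}}},"claw":{"type":"number"},"squeeze":{"type":"number"}},"required":["steps"]}

```bash
mkdir -p pics; cat > h.py <<'E'
import numpy as np,cv2
from bench import telemetry,imaging,job,r
def cam(n,f=None):
    c=imaging.camera(n)
    if f: cv2.imwrite('pics/'+f,c['img'][:,:,::-1])
    np.savez(''+n+'.npz',**c); return c
def ray(c,uv,z):
    K,R,t=[np.array(c[k]) for k in('camera_matrix','R','t')]
    d=R.T@np.linalg.solve(K,[uv[0],uv[1],1.]);o=-R.T@t
    return o+d*(z-o[2])/d[2]
def proj(c,X):
    K,R,t=[np.array(c[k]) for k in('camera_matrix','R','t')]
    p=K@(R@np.array(X)+t);return p[:2]/p[2]
E
python3 - <<'E'
from h import *
a=cam('top');b=cam('side');w=cam('wrist')
cv2.imwrite('pics/top.png',a['img'][:,:,::-1]);cv2.imwrite('pics/side.png',b['img'][:,:,::-1])
for c in(a,b,w):print(-c['R'].T@c['t'],c['R'][2])
s=telemetry.read_state();print(s['time'],s['ee_pos'],s['eef_rot'],r.tips_ahead,s['width'],s['ft_force'])
E
```

```text
[ 0.38855234 -0.07078711  1.73215046] [ 0.10990025  0.0151041  -0.99382785]
[0.49360432 0.70487319 0.73976514] [ 0.04909542 -0.77011889 -0.63600829]
[ 0.29604554 -0.55597115  0.38468983] [-0.28266751 -0.10376697 -0.95358874]
0.15 [ 0.21767508 -0.5857676   0.40415739] [ 9.84218086e-01  1.76958989e-01 -1.01159982e-04 -5.15779046e-04] 0.1822 0.08691391910177612 [-0.23919685 -0.37293453  0.4839649 ]
```

View pics/top.png

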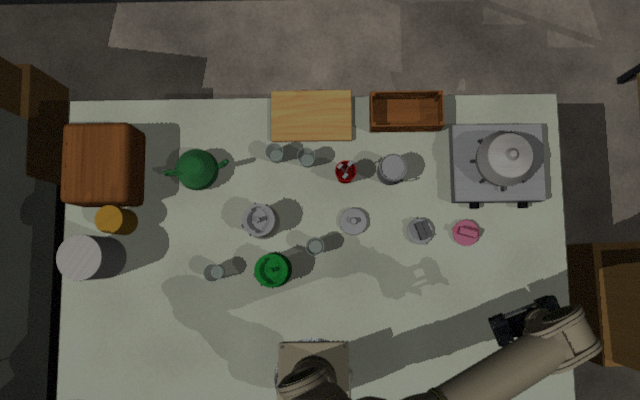

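View pics/side.png

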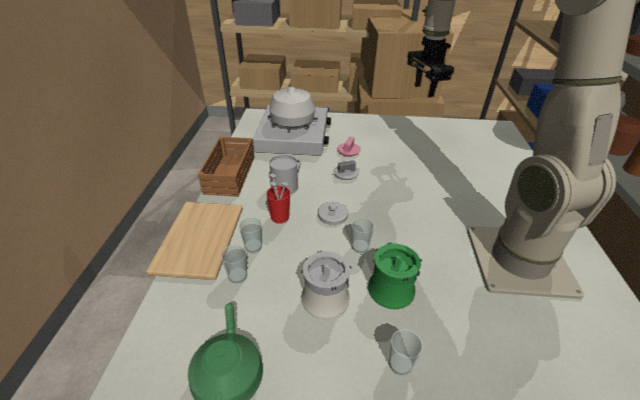

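Top view: three lid-like things. The steel one with a grey bar is at (420,230), the plain round one with a knob (tin lid) at (353,221), and the pink one at (466,232). The lid with the bar fits. The white-bodied grinder is at (260,221) and its green look-alike at (272,269). Next I'll confirm in one enlarged crop.

```bash
python3 - <<'E'
from h import *
a=dict(np.load('top.npz'));i=a['img'][:,:,::-1]
f=lambda u,v,h:cv2.resize(i[v-h:v+h,u-h:u+h],(400,400),interpolation=cv2.INTER_CUBIC)
cv2.imwrite('pics/crop.png',np.hstack([f(420,230,20),f(260,221,25)]))
print(a['camera_matrix'][0,0],ray(a,(421,230),.03),ray(a,(259,220),.11))
E
```

```text
512.174841747331 [ 0.47942321 -0.36307874  0.03      ] [0.51230472 0.16351033 0.11      ]
```

View pics/crop.png

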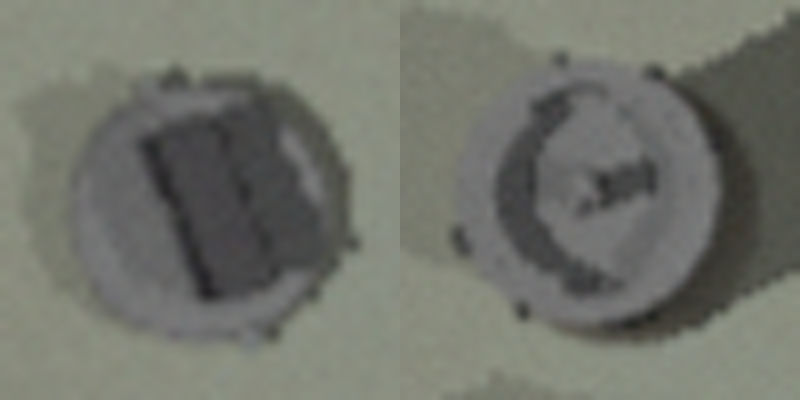

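The left crop shows the steel lid: a straight bar, with pointers at crop (172,78) and (270,332), so its x axis is at about 0.37 rad. The right crop shows the white grinder with its collar and square spindle, and some ribs on the rim. The tool's x axis is at 0.356 rad, so it's already nearly aligned. I'll move above the lid.

Request:
move_arm --steps '[{"dx":3.2,"dy":-1.2,"dz":0.3},{"dx":3.2,"dy":-1.2,"dz":0.3},{"dx":3.2,"dy":-1.2,"dz":0.3},{"dx":3.2,"dy":-1.2,"dz":0.3},{"dx":3.2,"dy":-1.2,"dz":0.3},{"dx":3.2,"dy":-1.2,"dz":0.3},{"dx":3.2,"dy":-1.2,"dz":0.3},{"dx":3.2,"dy":-1.2,"dz":0.3},{"dx":3.2,"dy":-1.2,"dz":0.3},{"dx":3.2,"dy":-1.2,"dz":0.3},{},{}]' --claw 8.7 --squeeze 30

```text
$.steps[0]: bad value
```

```bash
python3 - <<'E'
from h import *
w=cam('wrist','w1.png');print(w['camera_matrix'][0],-w['R'].T@w['t'],w['R'])
s=telemetry.read_state();print(s['ee_pos'],s['eef_rot'],s['joint_positions'])
E
```

```text
[281.87204847   0.         318.40221083] [ 0.29605623 -0.55599456  0.38480218] [[ 3.47791419e-01 -9.37571534e-01 -8.64687934e-04]
 [-8.93971494e-01 -3.31895711e-01  3.01098330e-01]
 [-2.82588209e-01 -1.03946409e-01 -9.53592705e-01]]
[ 0.21771528 -0.5857927   0.4043123 ] [ 9.84215871e-01  1.76971690e-01 -8.60207964e-05 -3.63915281e-04] [ 1.19237688  0.33259965 -0.06470805  1.46054683  0.02161737  1.34988988
 -0.08852607]
```

View pics/w1.png

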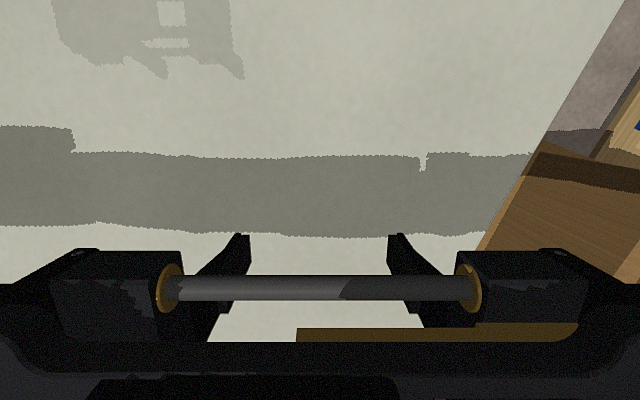

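The arm hasn't moved: the call was refused. The wrist view shows only the plank, with the fingertips at about (240,235) and (395,235), and the tool's +x pointing up in the image. I'll retry with full rows.

Request:
move_arm --steps '[{"dx":3.2,"dy":-1.2,"dz":0.3,"spin":0},{"dx":3.2,"dy":-1.2,"dz":0.3,"spin":0},{"dx":3.2,"dy":-1.2,"dz":0.3,"spin":0},{"dx":3.2,"dy":-1.2,"dz":0.3,"spin":0},{"dx":3.2,"dy":-1.2,"dz":0.3,"spin":0},{"dx":3.2,"dy":-1.2,"dz":0.3,"spin":0},{"dx":3.2,"dy":-1.2,"dz":0.3,"spin":0},{"dx":3.2,"dy":-1.2,"dz":0.3,"spin":0},{"dx":3.2,"dy":-1.2,"dz":0.3,"spin":0},{"dx":0,"dy":0,"dz":0,"spin":0},{"dx":0,"dy":0,"dz":0,"spin":0}]' --claw 8.7 --squeeze 30

```text
time: 1.3
ee_pos: [0.4505, -0.3838, 0.3775]
eef_rot: [0.984, 0.178, -0.0, -0.0]
ft_force: [0.1, 0.6, 1.0]
width: 0.0867
grip_force: 0.0
```

```bash
python3 - <<'E'
from h import *
w=cam('wrist','w2.png')
E
```

```text
(no output)
```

View pics/w2.png

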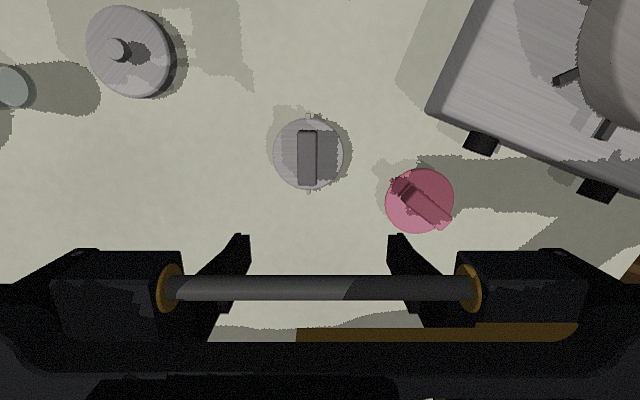

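The wrist view shows the lid at about (308,154), with pointers at (309,115) and (308,191). The top of its bar spans x 297–317 and y 130–186. I'll measure the centre and angle by ray casting.

```bash
cat >> h.py <<'E'
def tool(s):
    from scipy.spatial.transform import Rotation as Ro
    return Ro.from_quat(s['eef_rot']).as_matrix()
def rel(s,X): return tool(s).T@(np.array(X)-s['ee_pos'])*100
E
python3 - <<'E'
from h import *
w=dict(np.load('wrist.npz'));s=telemetry.read_state()
g=cv2.cvtColor(w['img'],cv2.COLOR_RGB2GRAY);hs=cv2.cvtColor(w['img'],cv2.COLOR_RGB2HSV)
print(g[150,270:350:3]);print(g[104:204:3,308]);print(g[135,285:340:2]);print(g[180,285:340:2])
p=ray(w,(309,115.5),.0145);q=ray(w,(308.5,191.5),.0145)
m=(p+q)/2;d=p-q;print('ptr',m,np.hypot(*d[:2]),np.arctan2(d[1],d[0]),rel(s,m))
E
```

```text
[158 143 151 153 133 132 136 135 137  90 103 100 101 101  99  82  96  95
  96 101 100  98  98 156 130 119 112]
[174 172 154 115 153 137 153 134 146  32  98 103 103  98 103  99 104 100
 101  99  99  98 101 104 103 100  98 106 144 150 140 175 171 171]
[135 134 135 137 133 133  90 106  99 103 103 101 101 101 105  83  64  99
  97  97  94 101  98 101  92 100 112 107]
[144 154 154 155 156 154 130  98 102 102 102  98 100  99  99  74 143 109
 119 164 111 117 165 135 114 114 137 189]
ptr [ 0.47696437 -0.36062774  0.0145    ] 0.09216621069648535 0.33997006783288153 [ 3.42787084 -1.316587   36.31043062]
```

```bash
python3 - <<'E'
from h import *
w=dict(np.load('wrist.npz'));s=telemetry.read_state()
for uv in[(296.8,131),(316.3,131),(296.8,185.5),(316.3,185.5),(306.6,158.2)]:print(rel(s,ray(w,uv,.05)))
E
```

```text
[ 6.50203292 -2.442689   32.75834638]
[ 6.50512828 -0.36826314 32.75849029]
[ 0.52044994 -2.57198301 32.7622371 ]
[ 0.52379807 -0.37284383 32.76238962]
[ 3.60561959 -1.43242695 32.76030583]
```

Request:
move_arm --steps '[{"dx":3.5,"dy":-1.4,"dz":1.0,"spin":-0.01},{"dx":0,"dy":0,"dz":3.0,"spin":0},{"dx":0,"dy":0,"dz":3.0,"spin":0},{"dx":0,"dy":0,"dz":3.0,"spin":0},{"dx":0,"dy":0,"dz":3.0,"spin":0},{"dx":0,"dy":0,"dz":2.0,"spin":0},{"dx":0,"dy":0,"dz":1.5,"spin":0},{"dx":0,"dy":0,"dz":0.8,"spin":0},{"dx":0,"dy":0,"dz":0,"spin":0},{"dx":0,"dy":0,"dz":0,"spin":0}]' --claw 6

```text
time: 2.35
ee_pos: [0.4782, -0.3595, 0.2057]
eef_rot: [0.983, 0.182, 0.0, 0.001]
ft_force: [0.2, -0.2, 0.6]
width: 0.0599
grip_force: 0.0
```

Request:
move_arm --steps '[{"dx":0,"dy":0,"dz":0,"spin":0},{"dx":0,"dy":0,"dz":0,"spin":0},{"dx":0,"dy":0,"dz":0,"spin":0},{"dx":0,"dy":0,"dz":0,"spin":0},{"dx":0,"dy":0,"dz":0,"spin":0},{"dx":0,"dy":0,"dz":0,"spin":0},{"dx":0,"dy":0,"dz":0,"spin":0}]' --claw 1.5 --squeeze 40

```text
time: 3.05
ee_pos: [0.478, -0.359, 0.2048]
eef_rot: [0.983, 0.182, 0.0, 0.0]
ft_force: [-0.1, -0.8, -0.4]
width: 0.0214
grip_force: 40.0
```

Request:
move_arm --steps '[{"dx":0,"dy":0,"dz":-2,"spin":0},{"dx":0,"dy":0,"dz":-4,"spin":0},{"dx":0,"dy":0,"dz":-4,"spin":0},{"dx":0,"dy":0,"dz":-4,"spin":0},{"dx":0,"dy":0,"dz":-4,"spin":0},{"dx":0,"dy":0,"dz":-2,"spin":0}]'

```text
time: 3.65
ee_pos: [0.4782, -0.359, 0.4086]
eef_rot: [0.983, 0.182, 0.001, 0.002]
ft_force: [1.0, 0.1, -2.2]
width: 0.0216
grip_force: 40.0
```

Request:
move_arm --steps '[{"dx":1.0,"dy":-4,"dz":0,"spin":0},{"dx":1.0,"dy":-4,"dz":0,"spin":0},{"dx":1.1,"dy":-4,"dz":0,"spin":0},{"dx":1.1,"dy":-4,"dz":0,"spin":0},{"dx":1.1,"dy":-4,"dz":0,"spin":0},{"dx":1.1,"dy":-4,"dz":0,"spin":0},{"dx":1.1,"dy":-4,"dz":0,"spin":0},{"dx":1.1,"dy":-4,"dz":0,"spin":0},{"dx":1.1,"dy":-4,"dz":0,"spin":0},{"dx":1.1,"dy":-4,"dz":0,"spin":0},{"dx":1.1,"dy":-4,"dz":0,"spin":0},{"dx":1.1,"dy":-3.5,"dz":0,"spin":0}]'

```text
time: 4.85
ee_pos: [0.4286, 0.1331, 0.4048]
eef_rot: [0.983, 0.182, 0.0, 0.0]
ft_force: [1.9, 0.0, -1.9]
width: 0.0218
grip_force: 40.0
```

Request:
move_arm --steps '[{"dx":0,"dy":0,"dz":0,"spin":0},{"dx":0,"dy":0,"dz":0,"spin":0}]'

```text
time: 5.05
ee_pos: [0.4292, 0.1315, 0.4045]
eef_rot: [0.983, 0.183, -0.0, 0.0]
ft_force: [-0.2, -0.5, -1.5]
width: 0.0218
grip_force: 40.0
```

```bash
python3 - <<'E'
from h import *
w=cam('wrist','w3.png');b=cam('side')
cv2.imwrite('pics/s3.png',cv2.resize(b['img'][150:330,220:440,::-1],None,fx=3,fy=3,interpolation=cv2.INTER_CUBIC))
print(telemetry.read_state()['ee_pos'])
E
```

```text
[0.4296283  0.12997489 0.40447013]
```

View pics/w3.png

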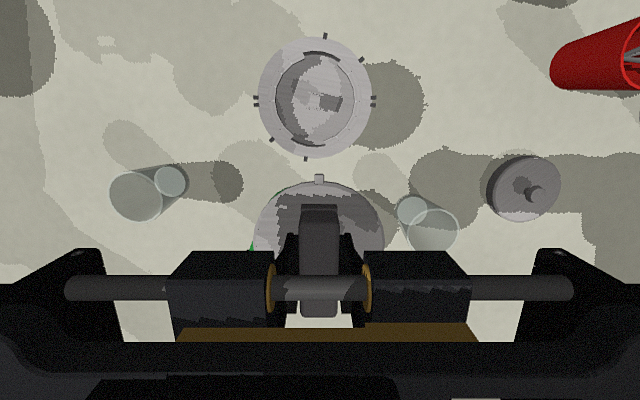

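The wrist view shows the held lid at (319,215), with its pointer at (319,179), and the grinder's collar centred at about (315,98). Ribs are at (325,36), (362,59), (373,100), (306,158), (271,140) and (256,100). The pairs are at 3 and 9 o'clock, so counting back counter-clockwise the gaps are at (325,36) and (306,158). Next, an enlarged crop for precise numbers.

```bash
python3 - <<'E'
from h import *
w=dict(np.load('wrist.npz'));i=w['img'][28:168,245:385,::-1]
cv2.imwrite('pics/w3c.png',cv2.resize(i,(560,560),interpolation=cv2.INTER_CUBIC))
E
```

```text
(no output)
```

View pics/w3c.png

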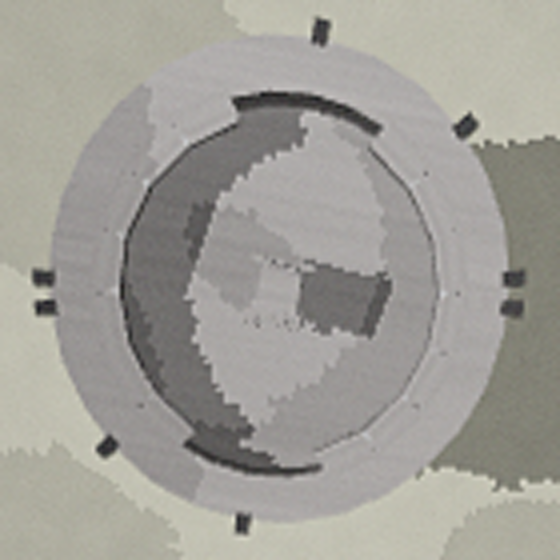

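```bash
python3 - <<'E'
from h import *
w=dict(np.load('wrist.npz'));s=telemetry.read_state()
R=lambda p,z:rel(s,ray(w,((p[0]-1.5)/4+245,(p[1]-1.5)/4+28),z))
for n,z,P in[('start',.1,[(321,31),(242,523)]),('half',.1,[(466,125),(107,447)]),('pair',.1,[(513,293),(44,292)]),('gapA',.11,[(235,100),(185,440)]),('gapB',.11,[(382,128),(322,470)]),('colLR',.11,[(52,285),(508,283)]),('colTB',.11,[(280,35),(278,522)])]:
    a,b=[R(p,z) for p in P];d=a-b;print(n,(a+b)[:2]/2,np.hypot(*d[:2]),np.arctan2(d[1],d[0]))
a,b,c,d=[R(p,.11) for p in[(235,100),(382,128),(185,440),(322,470)]];m=(a+b-c-d)/2;print('gapang',np.arctan2(m[1],m[0]),(a+b+c+d)[:2]/4)
print('spin',R((283,292),.119))
# edge circle fit: sharp boundary outside radius
pts=[(52,285),(508,283),(280,35),(278,522),(113,125),(445,450)]
q=np.array([R(p,.11)[:2] for p in pts]);A=np.c_[2*q,np.ones(6)];x=np.linalg.lstsq(A,(q**2).sum(1),rcond=None)[0];print(x[:2],np.sqrt(x[2]+x[:2]@x[:2]))
X=ray(w,(319,179),.2)
E
```

```text
start [ 9.37263358 -0.62125988] 11.199126003297923 0.1700188834122324
half [ 9.36559468 -0.61709564] 11.227235494972632 0.867513653608605
pair [ 9.36594051 -0.63337404] 11.191094754484233 1.5700564524672882
gapA [ 9.657806   -2.21574732] 7.432893898335296 0.17488053829989939
gapB [9.03398437 1.04712134] 7.575706788136077 0.16607882274333483
colLR [ 9.51649465 -0.58681288] 10.477210040267748 -1.5776801446812494
colTB [ 9.31248976 -0.6106734 ] 10.544889147796468 0.005940023343312017
gapang 0.17043780431428715 [ 9.34589519 -0.58431299]
spin [ 9.31252012 -0.50804623 28.54071223]
[ 9.27601567 -0.54636228] 5.236443637002498
```

```bash
python3 - <<'E'
from h import *
w=dict(np.load('wrist.npz'));s=telemetry.read_state();z0=s['ee_pos'][2]
g=cv2.cvtColor(w['img'],cv2.COLOR_RGB2GRAY)
print(g[168:190,319]);print(g[178,310:330]);print(g[196:216,319],g[225,292:346],g[207,292:346])
for n,uv,d in[('ptr',(319.3,174.3),.1878),('barfront top',(319,205),.1548),('barL',(299.5,225),.1548),('barR',(338.5,225),.1548)]:print(n,rel(s,ray(w,uv,z0-d)))
E
```

```text
[191 189 193 195 194 156  68 135 150 152 148 143 145 145 143 133 123 140
 146 147 144 148]
[193 192 194 195 154 151 151 150 146 148 142 147 148  92 168 199 191 190
 189 191]
[82 93 83 92 86 89 96 85 28 31 40 44 49 61 49 35 33 39 41 35] [ 86  87  86  92  87  91  74  27  44  55  57  57  49  58  54  54  54  55
  55  57  52  52  54  59  57  57  51  49  56  54  60  56  52  50  52  54
  53  50  58  55  58  56  51  57  48  54  35  58  94  85  86 110 103 109] [89 89 87 85 86 85 92 89 93 28 41 39 35 39 36 39 40 39 37 40 36 40 36 35
 33 42 44 44 46 43 37 41 31 37 37 40 42 46 34 38 47 30 44 37 30 63 93 85
 84 85 85 85 88 81]
ptr [ 4.74524486 -0.17251814 18.7768199 ]
barfront top [ 3.87574867 -0.19497799 15.47738417]
barL [ 2.77970716 -1.20239334 15.47776205]
barR [ 2.7848411   0.81988998 15.47844966]
```

The grinder's centre is at tool (9.35, −0.60) cm and its gap axis is 0.17 rad clockwise of the tool. The held lid's pointer reads y −0.18, which is wrist-camera bias. Relative to the lid, I need about dx 9.4, dy −0.4, spin +0.17.

Request:
move_arm --steps '[{"dx":2.4,"dy":-0.1,"dz":0,"spin":0},{"dx":2.4,"dy":-0.1,"dz":0,"spin":0},{"dx":2.4,"dy":-0.1,"dz":0,"spin":0},{"dx":2.2,"dy":-0.1,"dz":0,"spin":0},{"dx":0,"dy":0,"dz":1.5,"spin":0.06},{"dx":0,"dy":0,"dz":1.5,"spin":0.06},{"dx":0,"dy":0,"dz":1.5,"spin":0.05},{"dx":0,"dy":0,"dz":1.2,"spin":0},{"dx":0,"dy":0,"dz":0,"spin":0},{"dx":0,"dy":0,"dz":0,"spin":0},{"dx":0,"dy":0,"dz":0,"spin":0}]'

```text
time: 6.25
ee_pos: [0.5161, 0.1683, 0.3486]
eef_rot: [0.995, 0.098, 0.001, -0.0]
ft_force: [-0.4, -0.2, -2.0]
width: 0.0215
grip_force: 40.0
```

```bash
python3 - <<'E'
from h import *
w=cam('wrist');b=cam('side');s=telemetry.read_state();print(s['ee_pos'],s['eef_rot'])
f=lambda i:cv2.resize(i[:,:,::-1],(400,400),interpolation=cv2.INTER_CUBIC)
u,v=map(int,proj(b,[.512,.1635,.12]));print(u,v)
cv2.imwrite('pics/w4.png',np.hstack([f(w['img'][130:270,250:390]),f(b['img'][v-50:v+50,u-50:u+50])]))
E
```

```text
[0.5160512  0.16846707 0.34848999] [ 9.95201515e-01  9.78445141e-02  6.29083088e-04 -7.27009458e-06]
326 263
```

View pics/w4.png

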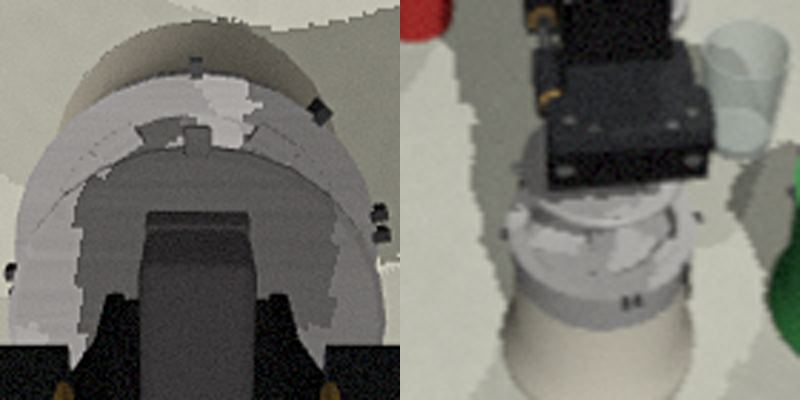

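The left panel (wrist) shows the pointer at crop x 198, the gap spanning x 137–253 (centre 195), and the gap rib at (196,68), so the lid is aligned in y and in angle. The side panel shows the lid hovering over the collar. Now I'll check x from the collar's front edge against the pointer tip.

```bash
python3 - <<'E'
from h import *
w=dict(np.load('wrist.npz'));s=telemetry.read_state();z0=s['ee_pos'][2]
R=lambda p,z:rel(s,ray(w,(p[0]/2.857+250-.35,p[1]/2.857+130-.35),z))
print('pointer tip',R((198,127),z0-.1878),'collar front',R((196,73),.11),'gap wall',R((192,117),.11),R((137,127),.11),R((253,125),.11))
print('collar LR',R((12,290),.11),R((386,290),.11))
E
```

```text
pointer tip [ 4.72774621 -0.01952311 18.78593922] collar front [ 5.12548343 -0.06384839 23.85543607] gap wall [ 3.91204993 -0.17516593 23.85390288] [ 3.63143208 -1.70130083 23.85338532] [ 3.68615533  1.51508279 23.85380332]
collar LR [-1.27457379 -5.50768657 23.84682188] [-1.28111519  5.54971867 23.84801489]
```

Request:
move_arm --steps '[{"dx":-0.1,"dy":0,"dz":0.8,"spin":0},{"dx":0,"dy":0,"dz":0.8,"spin":0},{"dx":0,"dy":0,"dz":0.6,"spin":0},{"dx":0,"dy":0,"dz":0.4,"spin":0},{"dx":0,"dy":0,"dz":0.3,"spin":0},{"dx":0,"dy":0,"dz":0.1,"spin":0},{"dx":0,"dy":0,"dz":0,"spin":0}]'

```text
time: 7.05
ee_pos: [0.515, 0.1683, 0.3177]
eef_rot: [0.995, 0.098, 0.0, -0.0]
ft_force: [0.5, -0.4, -2.0]
width: 0.0219
grip_force: 40.0
```

Request:
move_arm --steps '[{"dx":0,"dy":0,"dz":0.2,"spin":0},{"dx":0,"dy":0,"dz":0.2,"spin":0},{"dx":0,"dy":0,"dz":0.2,"spin":0},{"dx":0,"dy":0,"dz":0,"spin":0}]'

```text
time: 7.45
ee_pos: [0.515, 0.1682, 0.3116]
eef_rot: [0.995, 0.098, 0.0, -0.0]
ft_force: [2.7, -0.4, -2.9]
width: 0.0219
grip_force: 40.0
```

Request:
move_arm --steps '[{"dx":0.04,"dy":0,"dz":0.2,"spin":0},{"dx":0,"dy":0,"dz":0.2,"spin":0},{"dx":0,"dy":0,"dz":0.2,"spin":0},{"dx":0,"dy":0,"dz":0.2,"spin":0},{"dx":0,"dy":0,"dz":0,"spin":0},{"dx":0,"dy":0,"dz":0,"spin":0}]'

```text
time: 8.05
ee_pos: [0.5152, 0.1683, 0.3036]
eef_rot: [0.995, 0.098, -0.0, 0.0]
ft_force: [0.7, -0.3, -2.5]
width: 0.0212
grip_force: 40.0
```

Request:
move_arm --steps '[{"dx":0,"dy":0,"dz":0.1,"spin":0},{"dx":0,"dy":0,"dz":0.05,"spin":0},{"dx":0,"dy":0,"dz":0,"spin":0},{"dx":0,"dy":0,"dz":0,"spin":0}]'

```text
time: 8.45
ee_pos: [0.5152, 0.1684, 0.3028]
eef_rot: [0.995, 0.098, 0.0, 0.0]
ft_force: [-3.6, -1.5, 5.7]
width: 0.0215
grip_force: 40.0
```

Request:
move_arm --steps '[{"dx":0,"dy":0,"dz":0,"spin":0.04},{"dx":0,"dy":0,"dz":0,"spin":0.07},{"dx":0,"dy":0,"dz":0,"spin":0.07},{"dx":0,"dy":0,"dz":0,"spin":0.07},{"dx":0,"dy":0,"dz":0,"spin":0.07},{"dx":0,"dy":0,"dz":0,"spin":0.07},{"dx":0,"dy":0,"dz":0,"spin":0.07},{"dx":0,"dy":0,"dz":0,"spin":0.07},{"dx":0,"dy":0,"dz":0,"spin":0.07},{"dx":0,"dy":0,"dz":0,"spin":0.07},{"dx":0,"dy":0,"dz":0,"spin":0.07},{"dx":0,"dy":0,"dz":0,"spin":0.02}]' --squeeze 50

```text
time: 9.65
ee_pos: [0.5155, 0.1674, 0.3028]
eef_rot: [0.96, -0.278, 0.0, 0.0]
ft_force: [-1.0, -4.4, 2.2]
width: 0.0213
grip_force: 50.0
```

Request:
move_arm --steps '[{"dx":0,"dy":0,"dz":0,"spin":0},{"dx":0,"dy":0,"dz":0,"spin":0},{"dx":0,"dy":0,"dz":0,"spin":0},{"dx":0,"dy":0,"dz":0,"spin":0},{"dx":0,"dy":0,"dz":0,"spin":0},{"dx":0,"dy":0,"dz":0,"spin":0}]'

```text
time: 10.25
ee_pos: [0.5155, 0.1676, 0.3028]
eef_rot: [0.961, -0.277, 0.0, 0.001]
ft_force: [-1.8, -5.0, 5.7]
width: 0.0216
grip_force: 50.0
```

```bash
python3 - <<'E'
from h import *
w=cam('wrist');b=cam('side');s=telemetry.read_state();print(s['ee_pos'],s['eef_rot'],s['ft_force'],s['torque'],s['joint_vel'],2*np.arctan2(s['eef_rot'][1],s['eef_rot'][0]))
f=lambda i:cv2.resize(i[:,:,::-1],(400,400),interpolation=cv2.INTER_CUBIC)
cv2.imwrite('pics/w5.png',np.hstack([f(w['img'][130:270,250:390]),f(b['img'][213:313,276:376])]))
E
```

```text
[0.51552459 0.16757363 0.30278849] [ 9.60814627e-01 -2.77190535e-01  4.37847072e-04  6.84222658e-04] [-0.79653306 -5.37833709  8.01465839] [-0.96454483  0.46724003  0.10266458] [-0.00077484  0.00081166 -0.0001055  -0.00078467 -0.00062929 -0.00018736
 -0.00035992] -0.5617378440385647
```

View pics/w5.png

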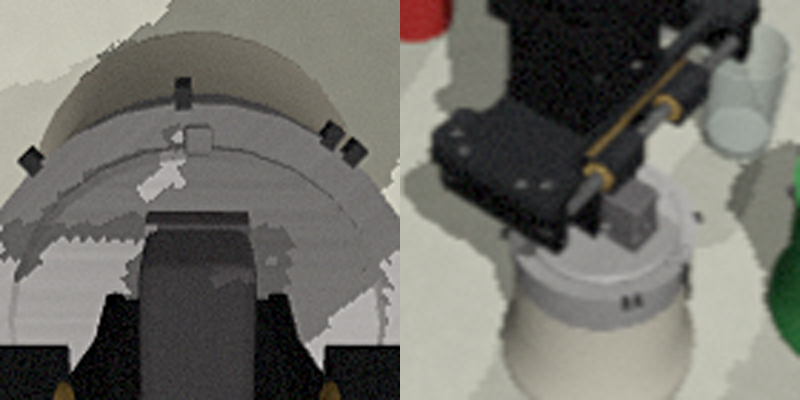

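The wrist panel shows the flange seated flush and the pointer (198) just past the long rib (183), about 0.08 rad. With the bore's play, that puts the spindle at about 0.7 rad. The arm is steady and gripping at 50 N with about 0.10 N m of spring torque, so I'm handing in.

```bash
python3 -c "
from h import *
print(job.close_job())"
```

```text
the job is handed in; nothing more can be done
None
```

The lid is fully home on the grinder and held at about half-turn (spindle estimated near 0.7 rad) with a 50 N grip; the job was handed in about 10 s into the 48 s, and no verdict was returned.

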